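Clamp a printing block in the bench cam clamp

ROBOT

A 6-joint arm with a two-finger parallel gripper is mounted at the origin on the work surface. World frame = base frame: x ahead of the robot, y to its left, z up, the work surface at z = 0. Lengths are in m, angles in rad, forces in N, time in s.
With the tool pointing down it reaches from about 0.4 to 0.825 m from the base axis. Payload 7 kg.
Tool frame: the origin (TCP) lies on the centre line of the jaws, within the pads' length; the fingertips stand 22 mm ahead of it and the grasp point (between the pads) lies 3 mm ahead of it; z points along the fingers, y is the line along which they close (so a half turn about z gives the same grasp; the last joint's range is limited). The gripper opens to 88 mm and grips with 3 to 60 N. Pads are 19 mm wide; open, the fingers measure 130 mm over their backs; the gripper's body (78 mm by 193 mm) begins 47 mm behind the grasp point.
Start: joints at [1.633, 0.359, 0.012, 0, -1.224, -0.288], TCP at [0.151, 0.658, 0.249] pointing down, gripper open.
Joint ranges: [-3.07, 3.07], [-1.43, 2.12], [-1.02, 1.25], [-3.03, 1.67], [-3.05, -0], [-3.03, 3.03]. Speed limits (rad/s): [2.39, 2.39, 3.01, 3.14, 3.14, 3.14].

INTERFACE

Orientations are given as [roll, pitch, yaw] about the fixed x, y, z axes, in that order (R = Rz(yaw) Ry(pitch) Rx(roll)).
In Python, from station import monitor, viewer, order gives the robot as it stands. The module is installed in compiled form; this text tells all that it offers.
- The arm moves only by the tool servo_tool, never from a script. Its argument "targets" is a list of rows, each an object with "angular": the turn, a rotation vector about the tool's x, y, z in degrees, a list of three; "xyz": the shift along the tool's x, y, z in cm, a list of three; "claw": the finger opening in cm, from 0 to 8.76. A call has 1 to 20 rows; each row shifts and turns the commanded pose from where the row before left it, along the tool's axes as they then stand; what a row does not reach is not made up. A row lasts 1/10 s, in which the tool goes at most 50 mm and 8.59 degrees, less where a joint would pass 70% of its speed; a pose out of reach is approached as far as the arm can. A call is refused whole if a number of a shift passes 5 or a number of a turn 8.59, either way. A call with a gripper value outside its range is refused whole. The fingers move at their own pace and stop on an object; "force" is the grip in N (left out, the last holds). Time passes only in rows, so rows that do not move let the fingers close. It gives the time, the measured TCP pose, the force, the opening and the grip force at its end, in the units of the state.
- monitor.get_state(): the state, without advancing time (a new reading comes with each control period).
- viewer.grab_frame(name): name is "side" or "top"; returns a dict with "color" (480x640x3 uint8, blue, green, red), "fovy" (degrees; the focal length in pixels is half the picture's height over the tangent of half this angle, whatever the lens; pixels are square), "cx", "cy" (the principal point, pixels), "k1" (the pictures are not rectified: a ray, as slopes to the right and down, at radius r is drawn at 1 + k1 r^2 times it, then the intrinsics apply), "R" (3x3) and "t" (3): a world point X has camera coordinates R X + t. Camera axes: x right, y down, z forward; pixel columns grow to the right and rows downward; lengths in m; the calibration is good to about 2 mm. A picture is of the moment at which its call begins. There is no depth.
- order.job_done(): hands the job in; it is judged then, once.
The state is a dict: "t": time; "q": joint angles; "qd": joint speeds; "joint_efforts": joint torques, N m; "eef_pos": TCP position; "ee_rot": TCP orientation; "force": force on the tool from outside, world axes, zero at the start; "moment": the same for the moment, N m; "width": finger opening in m; "gripper_force": force on a finger pad.
Only numpy, scipy, OpenCV 4.12 (cv2) and the standard library are available. Lean on these libraries where they do the work, as an engineer would, in place of code of your own. Each camera call takes 0.05 s, during which the arm holds its last target. There are 200 camera calls.

TASK

Tip the standing printing block over onto its wooden back, away from the red jaw, so that it lies carved face up on the clamp bed. Then turn the crank until the jaw holds the block tight against the fence and the cam follower rests in the cam's flat dwell, so that the jaw stays fully closed by itself when you let go. Leave the ink tin, the bottle and the brayer where they are.

Things in the scene. Friction and masses are not known exactly. Their poses are not given: they have to be found in the camera images.
- clamp: Green bench cam clamp, fixed: base plate 180 mm (its x) by 400 mm (its y, from -170 to +230 mm). Origin on the table, z up. The bed's surface is 20 mm above the table. The y axis is the clamping line: fence at the -y end, then the red sliding jaw (110 mm wide, top 49 mm above the table), then cam and crank at +y. A flat green guard over the cam, 62 mm above the table, runs from y = +65 to +230 mm.
- crank_axis (a point): Point on the vertical camshaft axis (clamp y = +150 mm), 105 mm above the table, level with the knob's middle. The steel crank arm's top is 74 mm above the table, a brass nut on the axis 89 mm. The cam under the guard is pinned to the crank at an angle that differs between set-ups (by up to 0.85 rad), so the crank's angle alone does not show where the dwell is.
- knob_grip (a point): Middle of the upright wooden crank knob: 28 mm across, from 75 to 137 mm above the table. It runs on a circle of 75 mm radius about the camshaft and spins freely on its pin, so a gripper can hold it without turning. It starts on the camshaft's side away from the block. The crank has no end stops, the cam is the same both ways.
- jaw (a joint): Travel of the red jaw towards the fence, m: 0 = open, 0.050 = fully closed (follower in the cam's dwell). The rubber pad on its front is sprung (about 5 N preload, 3 N per mm) and gives about 3 mm when the block is clamped.
- pad_face (a point): Middle of the front face of the jaw's rubber pad (110 mm wide, 24 mm high, 36 mm above the table), at clamp y = 0 when the jaw is open.
- block_mid (a point): Centre of the printing block, 130 (x) x 100 (y) x 25 (z) mm, about 0.28 kg: black carved lino on its +z face, pale wood on -z. It starts standing on a 130 x 25 mm edge on the bed, 4 to 9 mm in front of the open jaw, carved face towards the jaw, top 120 mm above the table. Lying on the bed its centre is 32.5 mm above the table.
- ink_tin_mid (a point): Centre of a loose ink tin, 76 mm across, 60 mm tall: leave alone.
- cleaner_mid (a point): Centre of a loose white-capped bottle of cleaner, 60 mm across, 150 mm tall: leave alone.
- brayer_mid (a point): Centre of the black roller (90 mm long) of a loose brayer lying on the table, 20 mm up; its handle reaches 117 mm from here: leave alone.
- fence (a point): Middle of the fence's face towards the jaw, at the bed's surface, at clamp y = -147 mm. The fence is a steel bar 160 mm wide that stands 18 mm above the bed.
- cam_shaft (a point): The camshaft's foot under the guard. Turned clockwise from above the crank runs free for 0.1 to 3 rad, then climbs for 1.27 rad as the jaw closes against its spring (about 2 to 6 N at the knob), then comes the flat dwell, 0.56 rad wide: nearly free again (under about 2 N), stays where left. Beyond it the cam drives the crank on and the jaw springs open. Released on a slope, the crank runs off it.
There are look-alikes about, which are no part of the job. Leave any yellow look-alike of the part that bears block_mid alone.

How it is judged:
On the way, in this order (a step that is already met when the one before it is completed fails the run):
1. the block lies on the bed carved face up, before the jaw has closed (angle between block_mid's own z axis and vertical below 0.1 rad and z of block_mid in the frame of clamp below 0.037 m and value of joint jaw below 0.03 m), for 0.2 s.
2. the jaw is fully closed on the block (value of joint jaw above 0.048 m), for 0.2 s.
At the end, for the whole second after the job is handed in: The block lies flat on the bed carved face up (within 0.08 rad), tight between pad and fence (centre within 4 mm of its clamped place along the clamp and 50 mm of the clamp's centre line), and the jaw stays within 2 mm of fully closed (0.050 m), at rest by itself (value of joint jaw above 0.048 m and velocity of joint jaw between -0.004 and 0.004 m/s and angle between block_mid's own z axis and vertical below 0.08 rad and y of block_mid in the frame of clamp between -0.101 and -0.093 m and x of block_mid in the frame of clamp between -0.05 and 0.05 m and z of block_mid in the frame of clamp below 0.036 m); the robot touches nothing.
It fails at once if the ink tin is moved more than 30 mm (distance of ink_tin_mid from where it was at the start of the episode above 0.03 m).
It fails at once if the bottle is moved more than 30 mm (distance of cleaner_mid from where it was at the start of the episode above 0.03 m).
It fails at once if the brayer is moved more than 30 mm (distance of brayer_mid from where it was at the start of the episode above 0.03 m).
It also fails if it takes over 64 s, if anything falls off the work surface, if the arm or the gripper's body presses on something with over 40 N, if the wrist force passes 120 N, or if a joint passes its speed limit or range.

## Working session

There is one attempt and no reset: what is moved stays moved. The work goes in short steps, Python scripts to look and compute and a tool call to move; the robot and the scene stay as the last step left them, time stands still between calls to the robot, and variables do not carry over. Pictures are saved under pics/ and viewed, at most 10 in all, crops included, and the job is handed in when it is done.

Besides the shell and the picture viewer there is one more tool, called after "Call:" in YAML: its name, and indented under it one key for each argument. servo_tool: Moves the arm, as the interface text tells. Its arguments: {"type":"object","properties":{"targets":{"type":"array"},"force":{"type":"number"}},"required":["targets"]}

```bash
mkdir -p pics; python3 - <<'E'
from station import monitor, viewer
import cv2, pickle
s=monitor.get_state(); print(s['t'],s['eef_pos'],s['ee_rot'],s['width'])
for n in('side','top'):
    f=viewer.grab_frame(n); cv2.imwrite(f'pics/{n}0.png',f['color']); pickle.dump(f,open(f'pics/{n}0.pkl','wb'))
    print(n,f['fovy'],f['cx'],f['cy'],f['k1'],(-f['R'].T@f['t']).round(3),f['R'].round(2).tolist())
E
```

```text
0.0 [0.15103148 0.65740589 0.24761273] [ 3.13990015e+00 -1.35787060e-04 -2.25967873e-01] 0.08750524523641327
side 50.55330275192235 321.8592036739308 240.51965951132414 0.008329265018245822 [-0.252 -0.672  0.781] [[0.68, -0.73, -0.0], [-0.42, -0.39, -0.82], [0.6, 0.56, -0.57]]
top 52.583965443946376 312.87807064602754 240.58373642304682 0.009912655579685674 [0.34  0.009 1.232] [[-0.0, -1.0, 0.0], [-0.99, 0.0, -0.11], [0.11, -0.0, -0.99]]
```

View pics/top0.png

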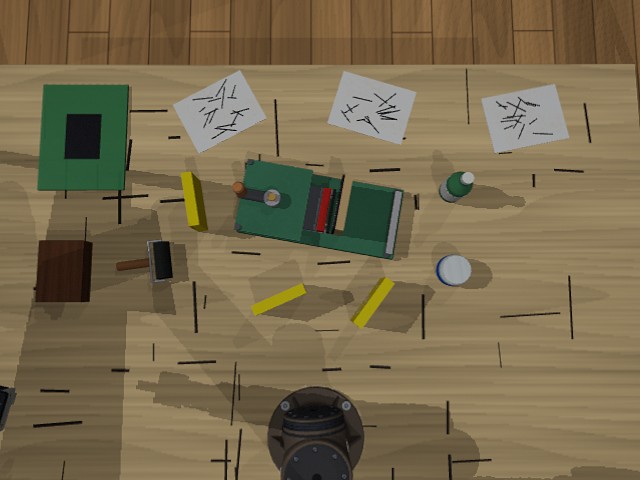

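View pics/side0.png

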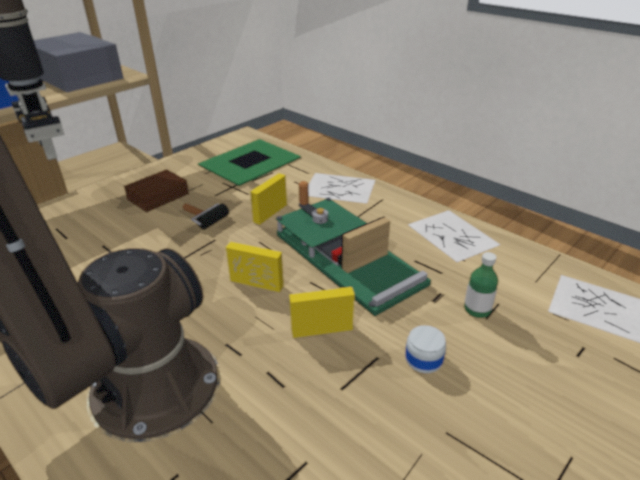

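The top view shows the clamp with its nut at (272,198), knob at (238,187), jaw about (322,209), the standing block about (343,205) and the fence about (394,222). The tin is at (454,270), the bottle at (458,185) and the brayer at (160,260). Three yellow look-alikes stand nearby. The side view confirms the block is standing with its wood side towards the fence.

```bash
cat > h.py <<'E'
import numpy as np, cv2, pickle
def load(n): return pickle.load(open(f'pics/{n}.pkl','rb'))
def K(f):
    F=240/np.tan(np.radians(f['fovy']/2)); return np.array([[F,0,f['cx']],[0,F,f['cy']],[0,0,1]]),np.array([f['k1'],0,0,0,0])
def ray(f,p):
    k,d=K(f); u=cv2.undistortPoints(np.array([[p]],float),k,d)[0,0]
    return -f['R'].T@f['t'], f['R'].T@np.array([u[0],u[1],1])
def onz(f,p,z):
    c,v=ray(f,p); return c+v*(z-c[2])/v[2]
def proj(f,X):
    k,d=K(f); return cv2.projectPoints(np.array(X,float).reshape(-1,1,3),cv2.Rodrigues(f['R'])[0],f['t'],k,d)[0][:,0]
def mask(f,lo,hi,roi):
    x0,y0,x1,y1=roi; h=cv2.cvtColor(f['color'],cv2.COLOR_BGR2HSV); m=cv2.inRange(h,np.array(lo),np.array(hi)); z=np.zeros_like(m); z[y0:y1,x0:x1]=m[y0:y1,x0:x1]; return z
def cen(m):
    n,l,s,c=cv2.connectedComponentsWithStats(m); i=1+np.argmax(s[1:,4]); return c[i],s[i]
E
python3 - <<'E'
from h import *
f=load('top0')
m=mask(f,(60,90,20),(95,255,255),(225,150,410,265))
cs=max(cv2.findContours(cv2.morphologyEx(m,cv2.MORPH_CLOSE,np.ones((3,3))),0,2)[0],key=cv2.contourArea)
print('hull',cv2.approxPolyDP(cv2.convexHull(cs),4,True)[:,0].tolist())
c=f['color'][150:265,225:415]; cv2.imwrite('pics/crop1.png',cv2.resize(c,None,fx=4,fy=4,interpolation=cv2.INTER_CUBIC))
g=load('side0')['color'][165:315,260:440]; cv2.imwrite('pics/crop2.png',cv2.resize(g,None,fx=4,fy=4,interpolation=cv2.INTER_CUBIC))
E
```

```text
hull [[246, 164], [254, 160], [392, 188], [392, 258], [238, 231]]
```

View pics/crop1.png

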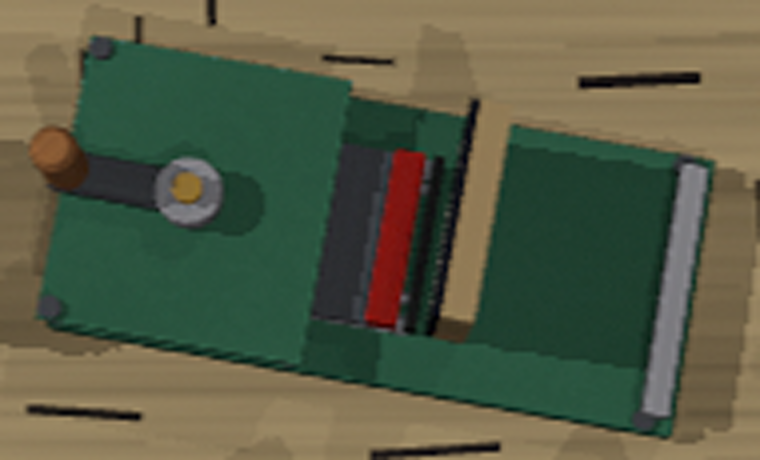

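View pics/crop2.png

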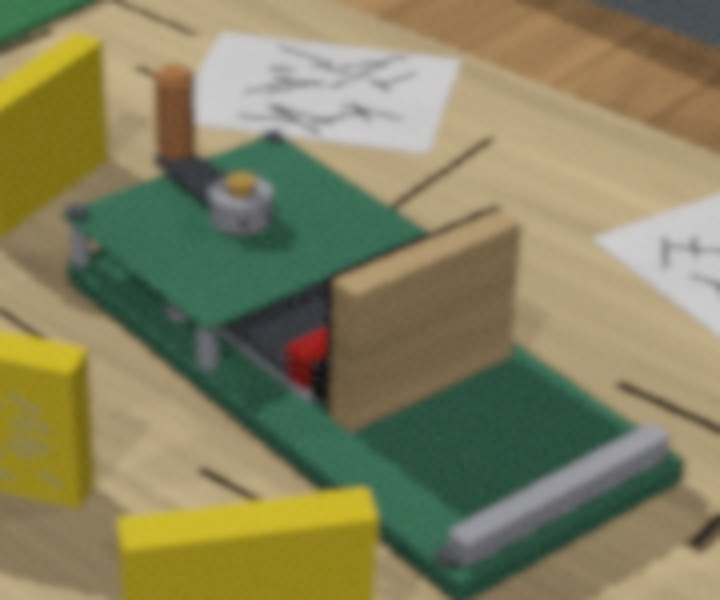

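The close-ups give the nut at crop1 (187,188), the knob top at (53,148), the guard corners at (93,37), (350,85), (300,367) and (38,322), the fence top from (697,163) to (655,418), and the block top strip from (477,100)–(512,108) down to (437,318)–(473,322).

```bash
cat >> h.py <<'E'
def C1(p): return ((p[0]+.5)/4-.5+225,(p[1]+.5)/4-.5+150)
def C2(p): return ((p[0]+.5)/4-.5+260,(p[1]+.5)/4-.5+165)
def tri(f,p,g,q):
    a,u=ray(f,p);b,v=ray(g,q); s=np.linalg.lstsq(np.c_[u,-v],b-a,rcond=None)[0]
    A=a+u*s[0];B=b+v*s[1]; return (A+B)/2,np.linalg.norm(A-B)
E
python3 - <<'E'
from h import *
f=load('top0');g=load('side0')
P=lambda p,z:onz(f,C1(p),z)[:2].round(4)
nut=P((187,188),.089);kn=P((53,148),.137)
print('nut',nut,onz(g,C2((241,181)),.089).round(4),'knob',kn,onz(g,C2((175,72)),.137).round(4))
G=[P(p,.062) for p in((93,37),(350,85),(300,367),(38,322))]; print('guard',G)
F=[P(p,.038) for p in((682,163),(712,163),(668,418),(642,416))]; print('fence',F)
B=[P(p,.12) for p in((477,100),(512,108),(473,322),(437,318))]; print('block',B)
def ang(a,b): d=b-a; return np.degrees(np.arctan2(d[1],d[0]))
print('x-axis dir: guard',ang(G[2],G[1]),ang(G[3],G[0]),'guard y edges',ang(G[1],G[0])-90,ang(G[2],G[3])-90,'fence',ang(F[3],F[0]),ang(F[2],F[1]),'block',ang(B[3],B[0]),ang(B[2],B[1]))
for th in (-10,-11):
    t=np.radians(th);R=np.array([[np.cos(t),-np.sin(t)],[np.sin(t),np.cos(t)]])
    loc=lambda X:((R.T@(np.array(X)-nut))+[0,.15]).round(4).tolist()
    print(th,'origin',nut-R@[0,.15],'guard',[loc(x) for x in G],'fence',[loc(x) for x in F],'block',[loc(x) for x in B],'knob',loc(kn))
print('yellow')
h=mask(f,(22,150,80),(35,255,255),(150,150,420,340))
for c in cv2.findContours(h,0,2)[0]:
    if cv2.contourArea(c)>100: print([onz(f,p,.1)[:2].round(3).tolist() for p in cv2.boxPoints(cv2.minAreaRect(c))])
print('tin',onz(f,(455,269),.06).round(3),'bottle',onz(f,(467,178),.15).round(3),'brayer',onz(f,(160,260),.04).round(3))
E
```

```text
nut [0.5741 0.1051] [0.5726 0.1024 0.089 ] knob [0.5876 0.1781] [0.5866 0.1749 0.137 ]
guard [array([0.6743, 0.1661]), array([0.6439, 0.0076]), array([0.4694, 0.0381]), array([0.497 , 0.1971])]
fence [array([ 0.6001, -0.1999]), array([ 0.6001, -0.2187]), array([ 0.4401, -0.1881]), array([ 0.4414, -0.1721])]
block [array([ 0.6198, -0.0665]), array([ 0.6151, -0.0869]), array([ 0.489 , -0.0631]), array([ 0.4913, -0.0424])]
x-axis dir: guard -9.914298100239806 -9.917622527175915 guard y edges -10.857368588173728 -9.847556974116245 fence -9.935878581709105 -10.827075549349349 block -10.622347367470782 -10.688223672708672
-10 origin [ 0.54805277 -0.04262116] guard [[0.0881, 0.2275], [0.0857, 0.0661], [-0.0915, 0.0658], [-0.0919, 0.2272]] fence [[0.0786, -0.1459], [0.0818, -0.1644], [-0.0811, -0.162], [-0.0825, -0.146]] block [[0.0748, -0.0111], [0.0737, -0.032], [-0.0546, -0.0304], [-0.0559, -0.0096]] knob [0.0006, 0.2242]
-11 origin [ 0.54547865 -0.04214408] guard [[0.0867, 0.229], [0.0871, 0.0676], [-0.09, 0.0643], [-0.0932, 0.2256]] fence [[0.0837, -0.1444], [0.0873, -0.1629], [-0.0756, -0.1634], [-0.0774, -0.1474]] block [[0.0776, -0.0097], [0.0769, -0.0306], [-0.0514, -0.0313], [-0.0531, -0.0106]] knob [-0.0007, 0.2242]
yellow
[[0.316, 0.151], [0.37, 0.032], [0.346, 0.021], [0.293, 0.14]]
[[0.284, -0.078], [0.388, -0.156], [0.367, -0.184], [0.264, -0.105]]
[[0.631, 0.323], [0.635, 0.294], [0.504, 0.272], [0.5, 0.3]]
tin [ 0.402 -0.336  0.06 ] bottle [ 0.604 -0.344  0.15 ] brayer [0.426 0.381 0.04 ]
```

```bash
cat >> h.py <<'E'
from scipy.spatial.transform import Rotation as Ro
AX=np.array([.5737,.1045]); TH=np.radians(-10.2)
R2=np.array([[np.cos(TH),-np.sin(TH)],[np.sin(TH),np.cos(TH)]]); O=AX-R2@[0,.15]
def W(l): return O+R2@np.array(l)
def L(w): return R2.T@(np.array(w)[:2]-O)
def delta(s,l,z):
    "tool-axis shift in cm to clamp-local (x,y), height z; and state"
    T=Ro.from_euler('xyz',s['ee_rot']).as_matrix()
    return (T.T@(np.r_[W(l),z]-s['eef_pos'])*100).round(2)
E
python3 - <<'E'
from h import *; from station import monitor
s=monitor.get_state(); print(delta(s,(.01,.06),.25), O, W((.01,.06)))
E
```

```text
[55.01 53.36 -0.14] [ 0.54713729 -0.04312934] [0.56760433 0.01415155]
```

Call:
servo_tool:
  targets:
    - {"angular":[0,0,0],"xyz":[3.24,3.14,0],"claw":0}
    - {"angular":[0,0,0],"xyz":[3.24,3.14,0],"claw":0}
    - {"angular":[0,0,0],"xyz":[3.24,3.14,0],"claw":0}
    - {"angular":[0,0,0],"xyz":[3.24,3.14,0],"claw":0}
    - {"angular":[0,0,0],"xyz":[3.24,3.14,0],"claw":0}
    - {"angular":[0,0,0],"xyz":[3.24,3.14,0],"claw":0}
    - {"angular":[0,0,0],"xyz":[3.24,3.14,0],"claw":0}
    - {"angular":[0,0,0],"xyz":[3.24,3.14,0],"claw":0}
    - {"angular":[0,0,0],"xyz":[3.24,3.14,0],"claw":0}
    - {"angular":[0,0,0],"xyz":[3.24,3.14,0],"claw":0}
    - {"angular":[0,0,0],"xyz":[3.24,3.14,0],"claw":0}
    - {"angular":[0,0,0],"xyz":[3.24,3.14,0],"claw":0}
    - {"angular":[0,0,0],"xyz":[3.24,3.14,0],"claw":0}
    - {"angular":[0,0,0],"xyz":[3.24,3.14,0],"claw":0}
    - {"angular":[0,0,0],"xyz":[3.24,3.14,0],"claw":0}
    - {"angular":[0,0,0],"xyz":[3.24,3.14,0],"claw":0}
    - {"angular":[0,0,-2.75],"xyz":[3.24,3.14,0],"claw":0}
    - {"angular":[0,0,0],"xyz":[0,0,0],"claw":0}

```text
t: 1.9
eef_pos: [0.57, 0.0103, 0.2475]
ee_rot: [3.14, 0.001, -0.181]
force: [-0.7, 0.2, -1.0]
width: -0.0
gripper_force: 0.0
```

```bash
python3 - <<'E'
from h import *; from station import monitor
s=monitor.get_state(); print(s['t'],s['q'],s['ee_rot'],s['force'],s['width'],L(s['eef_pos']),delta(s,(.01,.06),.117))
E
```

```text
1.9 [ 3.61551456e-01  1.88702459e-01 -2.24809050e-01  7.33881825e-04
 -1.15906062e+00  1.02819362e+00] [ 3.14010014e+00  1.17380831e-03 -1.80757831e-01] [-0.73959771  0.161233   -0.97488408] -2.179409376271168e-05 [0.01307272 0.05659521] [-0.29 -0.36 13.05]
```

Call:
servo_tool:
  targets:
    - {"angular":[0,0,0],"xyz":[-0.1,-0.1,4.4],"claw":0}
    - {"angular":[0,0,0],"xyz":[-0.1,-0.1,4.4],"claw":0}
    - {"angular":[0,0,0],"xyz":[0,0,4.2],"claw":0}
    - {"angular":[0,0,0],"xyz":[0,1.3,0],"claw":0}
    - {"angular":[0,0,0],"xyz":[0,1.3,0],"claw":0}
    - {"angular":[0,0,0],"xyz":[0,0.5,0],"claw":0}
    - {"angular":[0,0,0],"xyz":[0,0.5,0],"claw":0}
    - {"angular":[0,0,0],"xyz":[0,0.5,0],"claw":0}
    - {"angular":[0,0,0],"xyz":[0,0.4,0],"claw":0}
    - {"angular":[0,0,0],"xyz":[0,0.4,0],"claw":0}

```text
t: 2.9
eef_pos: [0.5583, -0.0319, 0.1191]
ee_rot: [-3.141, -0.001, -0.178]
force: [-0.6, -0.0, -0.5]
width: 0.0004
gripper_force: 0.0
```

```bash
python3 - <<'E'
from h import *; from station import monitor,viewer
s=monitor.get_state(); print(s['t'],s['ee_rot'],s['force'],L(s['eef_pos']),s['eef_pos'])
f=viewer.grab_frame('side'); pickle.dump(f,open('pics/side1.pkl','wb'))
cv2.imwrite('pics/side1.png',cv2.resize(f['color'][140:320,260:440],None,fx=3,fy=3))
E
```

```text
2.9 [-3.14114359e+00 -8.59593380e-04 -1.77800950e-01] [-0.62366453 -0.03120087 -0.51656444] [0.00900118 0.0130767 ] [ 0.5583119  -0.03185328  0.11913019]
```

View pics/side1.png

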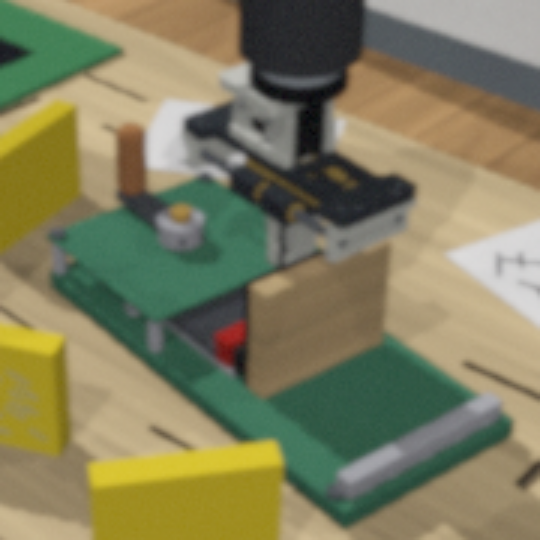

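The closed fingers sit behind the top of the block, at about (290,240) in the crop, just before contact, and the block still stands. I'll keep pushing slowly.

Call:
servo_tool:
  targets:
    - {"angular":[0,0,0],"xyz":[0,0.35,0],"claw":0}
    - {"angular":[0,0,0],"xyz":[0,0.35,0],"claw":0}
    - {"angular":[0,0,0],"xyz":[0,0.35,0],"claw":0}
    - {"angular":[0,0,0],"xyz":[0,0.35,0],"claw":0}
    - {"angular":[0,0,0],"xyz":[0,0.35,0],"claw":0}
    - {"angular":[0,0,0],"xyz":[0,0.35,0],"claw":0}
    - {"angular":[0,0,0],"xyz":[0,0.35,0],"claw":0}
    - {"angular":[0,0,0],"xyz":[0,0.35,0],"claw":0}
    - {"angular":[0,0,0],"xyz":[0,0.35,0],"claw":0}
    - {"angular":[0,0,0],"xyz":[0,0.35,0],"claw":0}
    - {"angular":[0,0,0],"xyz":[0,0.35,0],"claw":0}
    - {"angular":[0,0,0],"xyz":[0,0.35,0],"claw":0}

```text
t: 4.15
eef_pos: [0.5507, -0.0733, 0.1186]
ee_rot: [-3.142, -0.0, -0.178]
force: [-0.0, -0.3, -0.0]
width: 0.0005
gripper_force: 0.0
```

```bash
python3 - <<'E'
from h import *; from station import monitor,viewer
s=monitor.get_state(); print(s['t'],s['force'],L(s['eef_pos']),s['eef_pos'])
f=viewer.grab_frame('side'); pickle.dump(f,open('pics/side2.pkl','wb'))
cv2.imwrite('pics/side2.png',cv2.resize(f['color'][140:320,260:440],None,fx=3,fy=3))
E
```

```text
4.15 [-0.0205396  -0.30524437 -0.03742453] [ 0.0088273  -0.02902724] [ 0.5506848  -0.07326101  0.11856785]
```

View pics/side2.png

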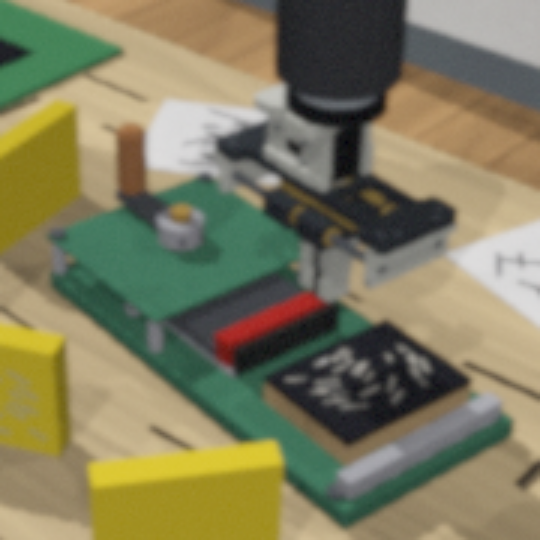

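The block now lies flat on the bed, carved face up, around (365,385) in the crop between jaw and fence. Next is the knob.

Call:
servo_tool:
  targets:
    - {"angular":[0,0,0],"xyz":[0,0,-4],"claw":0}
    - {"angular":[0,0,0],"xyz":[0,0,-4],"claw":0}
    - {"angular":[0,0,0],"xyz":[-0.15,-4.2,0],"claw":6}
    - {"angular":[0,0,0],"xyz":[-0.15,-4.2,0],"claw":6}
    - {"angular":[0,0,0],"xyz":[-0.15,-4.2,0],"claw":6}
    - {"angular":[0,0,0],"xyz":[-0.15,-4.2,0],"claw":6}
    - {"angular":[0,0,0],"xyz":[-0.15,-4.2,0],"claw":6}
    - {"angular":[0,0,0],"xyz":[-0.15,-4.2,0],"claw":6}
    - {"angular":[0,0,0],"xyz":[0,0,0],"claw":6}
    - {"angular":[0,0,0],"xyz":[0,0,0],"claw":6}

```text
t: 5.2
eef_pos: [0.5862, 0.1776, 0.1981]
ee_rot: [3.141, 0.001, -0.176]
force: [-0.8, 0.1, -0.7]
width: 0.0574
gripper_force: 0.0
```

```bash
python3 - <<'E'
from h import *; from station import monitor
s=monitor.get_state(); print(s['t'],s['ee_rot'],s['force'],L(s['eef_pos']),delta(s,(0,.225),.12),s['width'],s['qd'].round(3) if hasattr(s['qd'],'round') else s['qd'])
E
```

```text
5.2 [ 3.14102819e+00  6.58628615e-04 -1.75918923e-01] [-0.76207322  0.0600831  -0.72515513] [-0.00064261  0.22417921] [ 0.07 -0.09  7.8 ] 0.0574276356819516 [-0.028 -0.016 -0.018  0.    -0.002  0.002]
```

Call:
servo_tool:
  targets:
    - {"angular":[0,0,0],"xyz":[0.05,-0.05,4],"claw":6}
    - {"angular":[0,0,0],"xyz":[0,0,3.8],"claw":6}
    - {"angular":[0,0,0],"xyz":[0,0,0],"claw":6}
    - {"angular":[0,0,0],"xyz":[0,0,0],"claw":2.2}
    - {"angular":[0,0,0],"xyz":[0,0,0],"claw":2.2}
    - {"angular":[0,0,0],"xyz":[0,0,0],"claw":2.2}
    - {"angular":[0,0,0],"xyz":[0,0,0],"claw":2.2}
    - {"angular":[0,0,0],"xyz":[0,0,0],"claw":2.2}
  force: 12

```text
t: 6.0
eef_pos: [0.588, 0.178, 0.1219]
ee_rot: [-3.139, -0.002, -0.178]
force: [0.6, -0.5, 0.3]
width: 0.0276
gripper_force: 12.0
```

```bash
python3 - <<'E'
from h import *; from station import monitor
s=monitor.get_state(); F=np.array(s['force']); print(s['t'],s['ee_rot'],R2.T@F[:2],F[2],L(s['eef_pos']),s['eef_pos'],s['width'],s['gripper_force'])
r=.075; a=np.pi/2; 
E
```

```text
6.0 [-3.13889182e+00 -2.47313850e-03 -1.77565406e-01] [ 0.70649814 -0.38736678] 0.3159837484101593 [0.00106481 0.22491454] [0.58801421 0.178042   0.12193633] 0.027641556745791926 12.000851655757288
```

```bash
python3 - <<'E'
import numpy as np
p=np.arange(0,5.21,.1); d=np.c_[7.5*np.diff(np.sin(p)),-7.5*np.diff(np.cos(p))].round(2)
for i,x in enumerate(d): print(round(p[i+1],2),x.tolist(),end='; ')
E
```

```text
0.1 [0.75, 0.04]; 0.2 [0.74, 0.11]; 0.3 [0.73, 0.19]; 0.4 [0.7, 0.26]; 0.5 [0.68, 0.33]; 0.6 [0.64, 0.39]; 0.7 [0.6, 0.45]; 0.8 [0.55, 0.51]; 0.9 [0.49, 0.56]; 1.0 [0.44, 0.61]; 1.1 [0.37, 0.65]; 1.2 [0.31, 0.68]; 1.3 [0.24, 0.71]; 1.4 [0.16, 0.73]; 1.5 [0.09, 0.74]; 1.6 [0.02, 0.75]; 1.7 [-0.06, 0.75]; 1.8 [-0.13, 0.74]; 1.9 [-0.21, 0.72]; 2.0 [-0.28, 0.7]; 2.1 [-0.35, 0.67]; 2.2 [-0.41, 0.63]; 2.3 [-0.47, 0.58]; 2.4 [-0.53, 0.53]; 2.5 [-0.58, 0.48]; 2.6 [-0.62, 0.42]; 2.7 [-0.66, 0.35]; 2.8 [-0.69, 0.29]; 2.9 [-0.72, 0.22]; 3.0 [-0.74, 0.14]; 3.1 [-0.75, 0.07]; 3.2 [-0.75, -0.01]; 3.3 [-0.75, -0.08]; 3.4 [-0.73, -0.16]; 3.5 [-0.71, -0.23]; 3.6 [-0.69, -0.3]; 3.7 [-0.65, -0.36]; 3.8 [-0.62, -0.43]; 3.9 [-0.57, -0.49]; 4.0 [-0.52, -0.54]; 4.1 [-0.46, -0.59]; 4.2 [-0.4, -0.63]; 4.3 [-0.33, -0.67]; 4.4 [-0.27, -0.7]; 4.5 [-0.19, -0.72]; 4.6 [-0.12, -0.74]; 4.7 [-0.05, -0.75]; 4.8 [0.03, -0.75]; 4.9 [0.1, -0.74]; 5.0 [0.18, -0.73]; 5.1 [0.25, -0.71]; 5.2 [0.32, -0.68];
```

Call:
servo_tool:
  targets:
    - {"angular":[0,0,0],"xyz":[0.75,0.04,0],"claw":2.2}
    - {"angular":[0,0,0],"xyz":[0.74,0.11,0],"claw":2.2}
    - {"angular":[0,0,0],"xyz":[0.73,0.19,0],"claw":2.2}
    - {"angular":[0,0,0],"xyz":[0.7,0.26,0],"claw":2.2}
    - {"angular":[0,0,0],"xyz":[0.68,0.33,0],"claw":2.2}
    - {"angular":[0,0,0],"xyz":[0.64,0.39,0],"claw":2.2}
    - {"angular":[0,0,0],"xyz":[0.6,0.45,0],"claw":2.2}
    - {"angular":[0,0,0],"xyz":[0.55,0.51,0],"claw":2.2}
    - {"angular":[0,0,0],"xyz":[0,0,0],"claw":2.2}

```text
t: 6.9
eef_pos: [0.6376, 0.1438, 0.1217]
ee_rot: [3.141, -0.002, -0.178]
force: [-0.9, -0.5, 8.9]
width: 0.0279
gripper_force: 12.0
```

```bash
cat > st.py <<'E'
from h import *; from station import monitor,viewer
s=monitor.get_state(); F=R2.T@np.array(s['force'])[:2]; l=L(s['eef_pos'])-[0,.15]; phi=np.arctan2(l[0],l[1])%(2*np.pi)
t=np.array([np.cos(phi),-np.sin(phi)]); n=np.array([np.sin(phi),np.cos(phi)])
print('t',round(s['t'],2),'phi',phi.round(3),'r',np.hypot(*l).round(4),'Ftan',(F@t).round(2),'Frad',(F@n).round(2),'Fz',round(s['force'][2],2),'yaw',s['ee_rot'][2].__round__(4),'z',s['eef_pos'][2].__round__(4),'w',s['width'].__round__(4),s['gripper_force'].__round__(1))
for nm in('side','top'):
    f=viewer.grab_frame(nm); pickle.dump(f,open(f'pics/{nm}_now.pkl','wb')); cv2.imwrite(f'pics/{nm}_now.png',f['color'])
    roi=(280,180,360,250) if nm=='top' else (300,220,400,300)
    for lab,ff in(('0',load(nm+'0')),('now',f)):
        h=cv2.cvtColor(ff['color'],cv2.COLOR_BGR2HSV); m=cv2.inRange(h,np.array((0,150,60)),np.array((6,255,255)))|cv2.inRange(h,np.array((174,150,60)),np.array((180,255,255)))
        z=np.zeros_like(m); x0,y0,x1,y1=roi; z[y0:y1,x0:x1]=m[y0:y1,x0:x1]
        if z.any():
            v,u=np.nonzero(z); ls=np.array([L(onz(ff,p,.049)) for p in zip(u,v)])
            print(nm,lab,len(u),'red local x',ls[:,0].min().round(3),ls[:,0].max().round(3),'y med',np.median(ls[:,1]).round(4),'min/max',np.percentile(ls[:,1],[5,95]).round(4))
        else: print(nm,lab,'none')
E
python3 st.py
```

```text
t 6.9 phi 0.841 r 0.075 Ftan -0.1 Frad -1.05 Fz 8.92 yaw -0.1782 z 0.1217 w 0.0279 12.0
side 0 92 red local x -0.071 -0.025 y med 0.0152 min/max [-0.0023  0.0285]
side now 286 red local x -0.07 0.052 y med 0.0161 min/max [0.0043 0.0284]
top 0 353 red local x -0.056 0.055 y med 0.0233 min/max [0.0144 0.0322]
top now 354 red local x -0.056 0.055 y med 0.0233 min/max [0.0145 0.0322]
```

Call:
servo_tool:
  targets:
    - {"angular":[0,0,0],"xyz":[0.49,0.56,0],"claw":2.2}
    - {"angular":[0,0,0],"xyz":[0.44,0.61,0],"claw":2.2}
    - {"angular":[0,0,0],"xyz":[0.37,0.65,0],"claw":2.2}
    - {"angular":[0,0,0],"xyz":[0.31,0.68,0],"claw":2.2}
    - {"angular":[0,0,0],"xyz":[0.24,0.71,0],"claw":2.2}
    - {"angular":[0,0,0],"xyz":[0.16,0.73,0],"claw":2.2}
    - {"angular":[0,0,0],"xyz":[0.09,0.74,0],"claw":2.2}
    - {"angular":[0,0,0],"xyz":[0.02,0.75,0],"claw":2.2}
    - {"angular":[0,0,0],"xyz":[0,0,0],"claw":2.2}

```text
t: 7.9
eef_pos: [0.6471, 0.0878, 0.1217]
ee_rot: [-3.141, 0.0, -0.178]
force: [-6.2, 6.2, 10.7]
width: 0.0273
gripper_force: 12.0
```

```bash
python3 st.py | grep -v " 0 "
```

```text
t 7.9 phi 1.617 r 0.0753 Ftan -4.7 Frad -7.4 Fz 10.69 yaw -0.1782 z 0.1217 w 0.0273 12.0
side now 284 red local x -0.072 0.052 y med 0.0007 min/max [-0.0135  0.0126]
top now 362 red local x -0.056 0.055 y med 0.0084 min/max [-0.0005  0.0174]
```

Call:
servo_tool:
  targets:
    - {"angular":[0,0,0],"xyz":[-0.08,0.75,0],"claw":2.2}
    - {"angular":[0,0,0],"xyz":[-0.15,0.74,0],"claw":2.2}
    - {"angular":[0,0,0],"xyz":[-0.21,0.72,0],"claw":2.2}
    - {"angular":[0,0,0],"xyz":[-0.28,0.7,0],"claw":2.2}
    - {"angular":[0,0,0],"xyz":[-0.35,0.67,0],"claw":2.2}
    - {"angular":[0,0,0],"xyz":[-0.41,0.63,0],"claw":2.2}
    - {"angular":[0,0,0],"xyz":[0,0,0],"claw":2.2}

```text
t: 8.7
eef_pos: [0.626, 0.0503, 0.1217]
ee_rot: [-3.139, -0.002, -0.178]
force: [-2.9, 9.3, 7.3]
width: 0.0278
gripper_force: 12.0
```

```bash
python3 st.py | grep -v " 0 "
```

```text
t 8.7 phi 2.196 r 0.0753 Ftan -4.37 Frad -8.69 Fz 7.29 yaw -0.1776 z 0.1217 w 0.0278 12.0
side now 300 red local x -0.073 0.053 y med -0.0264 min/max [-0.0401 -0.0146]
top now 360 red local x -0.056 0.055 y med -0.0185 min/max [-0.0274 -0.0097]
```

Call:
servo_tool:
  targets:
    - {"angular":[0,0,0],"xyz":[-0.48,0.58,0],"claw":2.2}
    - {"angular":[0,0,0],"xyz":[-0.54,0.53,0],"claw":2.2}
    - {"angular":[0,0,0],"xyz":[0,0,0],"claw":2.2}

```text
t: 9.1
eef_pos: [0.6142, 0.041, 0.1217]
ee_rot: [-3.139, -0.002, -0.177]
force: [-2.7, 7.3, 6.8]
width: 0.0278
gripper_force: 12.0
```

```bash
python3 st.py | grep -v " 0 "
```

```text
t 9.1 phi 2.395 r 0.0753 Ftan -1.68 Frad -7.57 Fz 6.84 yaw -0.1774 z 0.1217 w 0.0278 12.0
side now 306 red local x -0.073 0.052 y med -0.0317 min/max [-0.0445 -0.0197]
top now 365 red local x -0.057 0.055 y med -0.0237 min/max [-0.0326 -0.0146]
```

Call:
servo_tool:
  targets:
    - {"angular":[0,0,0],"xyz":[-0.58,0.48,0],"claw":2.2}
    - {"angular":[0,0,0],"xyz":[-0.62,0.41,0],"claw":2.2}
    - {"angular":[0,0,0],"xyz":[0,0,0],"claw":2.2}

```text
t: 9.5
eef_pos: [0.6008, 0.0342, 0.1216]
ee_rot: [-3.139, -0.002, -0.178]
force: [-2.0, 7.5, 7.3]
width: 0.0274
gripper_force: 12.0
```

```bash
python3 st.py | grep -v " 0 "
```

```text
t 9.5 phi 2.595 r 0.0753 Ftan -0.82 Frad -7.75 Fz 7.29 yaw -0.1775 z 0.1216 w 0.0274 12.0
side now 277 red local x -0.072 0.052 y med -0.0329 min/max [-0.0448 -0.0218]
top now 377 red local x -0.057 0.055 y med -0.0265 min/max [-0.0358 -0.0171]
```

Call:
servo_tool:
  targets:
    - {"angular":[0,0,0],"xyz":[-0.66,0.34,0],"claw":2.2}
    - {"angular":[0,0,0],"xyz":[-0.69,0.27,0],"claw":2.2}
    - {"angular":[0,0,0],"xyz":[-0.35,0.12,0],"claw":2.2}
    - {"angular":[0,0,0],"xyz":[0,0,0],"claw":2.2}
    - {"angular":[0,0,0],"xyz":[0,0,0],"claw":2.2}

```text
t: 10.1
eef_pos: [0.583, 0.0298, 0.1216]
ee_rot: [-3.14, -0.002, -0.177]
force: [-2.3, 6.3, 8.7]
width: 0.0276
gripper_force: 12.0
```

```bash
python3 st.py | grep -v " 0 "; python3 - <<'E'
import cv2
a=cv2.imread('pics/top_now.png')[140:280,220:420]; b=cv2.imread('pics/side_now.png')[140:320,250:450]
cv2.imwrite('pics/both1.png',cv2.vconcat([cv2.resize(a,(428,300)),cv2.resize(b,(428,300*385//300))])[:600])
E
```

```text
t 10.1 phi 2.84 r 0.0753 Ftan 1.5 Frad -6.49 Fz 8.74 yaw -0.1774 z 0.1216 w 0.0276 12.0
side now 281 red local x -0.072 0.051 y med -0.0334 min/max [-0.0445 -0.022 ]
top now 343 red local x -0.057 0.055 y med -0.0277 min/max [-0.0362 -0.0179]
```

View pics/both1.png

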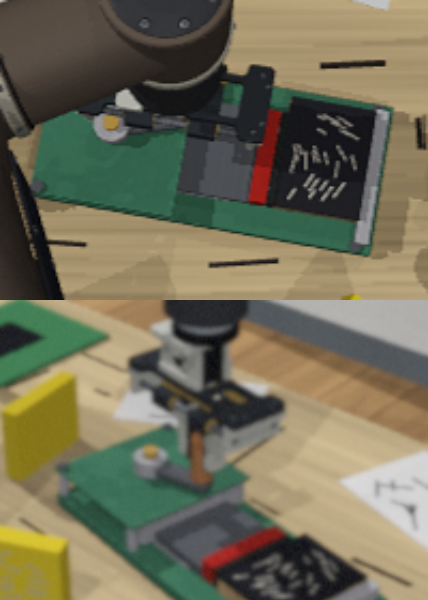

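The jaw now presses the block against the fence: in the top view the red bar at (265,155) meets the block, which meets the fence at (372,170). Crank angle 2.84 should be mid-dwell, so I'll release and rise.

Call:
servo_tool:
  targets:
    - {"angular":[0,0,0],"xyz":[0,0,0],"claw":5.5}
    - {"angular":[0,0,0],"xyz":[0,0,0],"claw":5.5}
    - {"angular":[0,0,0],"xyz":[0,0,0],"claw":5.5}
    - {"angular":[0,0,0],"xyz":[0,0,0],"claw":5.5}
    - {"angular":[0,0,0],"xyz":[0,0,-3],"claw":5.5}
    - {"angular":[0,0,0],"xyz":[0,0,-4],"claw":5.5}
    - {"angular":[0,0,0],"xyz":[0,0,-4],"claw":5.5}
    - {"angular":[0,0,0],"xyz":[-3,-3,0],"claw":5.5}
    - {"angular":[0,0,0],"xyz":[-3,-3,0],"claw":5.5}
    - {"angular":[0,0,0],"xyz":[-3,-3,0],"claw":5.5}
    - {"angular":[0,0,0],"xyz":[0,0,0],"claw":5.5}
    - {"angular":[0,0,0],"xyz":[0,0,0],"claw":5.5}

```text
t: 11.4
eef_pos: [0.5088, 0.1343, 0.2308]
ee_rot: [-3.141, -0.0, -0.176]
force: [0.1, 0.0, -1.2]
width: 0.0551
gripper_force: 0.0
```

```bash
python3 st.py; python3 - <<'E'
import cv2
a=cv2.imread('pics/top_now.png')[140:280,220:420]; b=cv2.imread('pics/side_now.png')[140:320,250:450]
cv2.imwrite('pics/both2.png',cv2.vconcat([cv2.resize(a,(400,280)),cv2.resize(b,(400,320))]))
E
```

```text
t 11.4 phi 4.965 r 0.0714 Ftan 0.04 Frad -0.06 Fz -1.22 yaw -0.1755 z 0.2308 w 0.0551 0.0
side 0 92 red local x -0.071 -0.025 y med 0.0152 min/max [-0.0023  0.0285]
side now 275 red local x -0.073 0.052 y med -0.0333 min/max [-0.0449 -0.0224]
top 0 353 red local x -0.056 0.055 y med 0.0233 min/max [0.0144 0.0322]
top now 375 red local x -0.056 0.055 y med -0.0267 min/max [-0.0359 -0.0173]
```

View pics/both2.png

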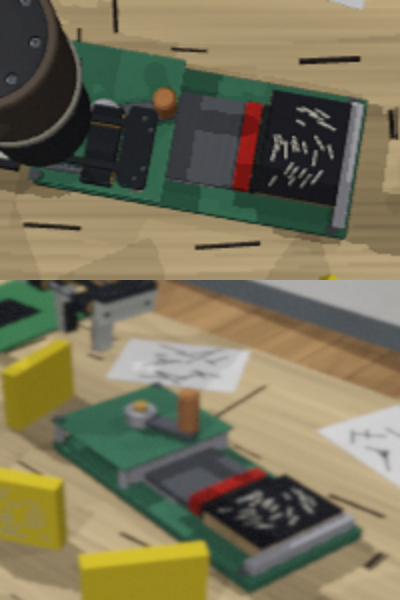

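The jaw has travelled 50.0 mm and stays there with the gripper clear. The knob is where I left it, at (164,102) in the upper crop, and the block is flat and tight between pad and fence.

```bash
python3 - <<'E'
from h import *; f=load('top_now'); l=L(onz(f,(302,191),.137))-[0,.15]; print(l,np.arctan2(l[0],l[1]))
from station import order; print(order.job_done())
E
```

```text
[ 0.01656209 -0.07172402] 2.914656173124712
the job is handed in; nothing more can be done
None
```

The job is handed in: the block lies carved face up, clamped tight against the fence, and in the last pictures before hand-in the jaw held fully closed (about 50 mm) on its own. I kept the arm away from the tin, bottle and brayer, but did not measure them again at the end.

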